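Fit the sprung roller into the outfeed stand

TASK

Take the loose outfeed roller from its wooden rest and fit it into the roller stand: press its sprung steel pin against the tall cheek so that the roller goes down between the two cheeks, feel for the recesses, and ease it back until the pin sits in the tall cheek's recess and the brass stub is fully home in the short cheek's recess. Do it gently, never forcing it hard against the stand or letting it snap, leave it level and let go; leave the other things on the bench alone.

Things in the scene. Friction and masses are not known exactly. Their poses are not given: they have to be found in the camera images.
- roller: Loose grey roller tube, 36 mm diameter, 122 mm long, 0.25 to 0.5 kg. Origin at the middle of the tube, on its axis; its y axis runs along it towards the sprung pin (red-banded end); the brass stub is at -y (black band). Free, it measures 182 mm over both tips. It lies level in the wooden rest, axis 50 mm above the bench.
- pin (a joint): How far the sprung pin is pushed into the roller, in m: 0 free, hard stop at 0.028. The spring pushes back with 2 N at 0, rising 0.18 N per mm (7 N at the hard stop), and is damped (60 N per m/s). With the roller home in the stand the pin is pushed in 6 mm.
- pin_tip (a point): Domed end of the sprung steel pin, 10 mm thick, on the roller's axis; the pin stands out 34 mm from the tube when free (tip 95 mm from the roller's origin). It drags as it slides on a cheek (friction about 0.5 to 0.7); when it meets the recess it drops in, the spring's push falls by about 1.4 N and the drag goes.
- stub_tip (a point): Domed end of the fixed brass stub, 10 mm thick, on the roller's axis; it stands out 26 mm from the tube (tip 87 mm from the roller's origin).
- stand: Roller stand fixed to the bench: plywood base 110 x 250 x 14 mm (x, y, z) with two upright aluminium cheeks facing each other across a gap of 160 mm along y, tall cheek at +y, short at -y. Each cheek is 24 mm thick in y, 64 mm wide in x; posts and knobs behind them reach y = 135 mm. Origin on the bench under the middle of the gap, z up. Roughly 3 kg.
- gap_mid (a point): Middle of the gap, on top of the stand's base, 14 mm above the bench. The cheeks' height was set by hand and is not measured: both recess centres lie at the same height, anywhere from 70 to 94 mm above the bench. A crossbar between the cheeks has its top 34 mm below the recess centres. With the roller home its origin is 1 mm from here towards the short cheek.
- tall_face (a point): Foot of the tall cheek's inner face, on the base, 14 mm above the bench, 80 mm from the gap's middle. The face has a square recess 16 x 16 mm, 8 mm deep, in the cheek's middle (x = 0); the plain face above it ends 66 mm over the recess centre. Thin orange marks on the cheek's side edges show the recess height, one on its top shows x = 0.
- short_face (a point): Foot of the short cheek's inner face, on the base, 14 mm above the bench, 80 mm from the gap's middle. Same recess (16 x 16 mm, 8 mm deep, x = 0) at the same height as the tall one's; this cheek ends 14 mm above the recess centre. Same orange marks.
- cradle: Wooden rest fixed to the bench, base 90 x 120 x 12 mm, with two V supports at y = +42 and -42 mm (14 mm thick in y, reaching 48 mm up); the roller lies in them along y. Free room for the fingers at its middle. Origin under its centre, on the bench.
- wax_tin: Bystander: yellow tin, 68 mm across, 50 mm tall; leave alone. Origin under its middle.
- mallet: Bystander: hammer lying flat; leave alone. Origin under its middle.
- driver: Bystander: screwdriver lying flat; leave alone. Origin under its middle.
- collar_a: Bystander: brass collar, 32 mm across, 12 mm thick; leave alone. Origin under its middle.
- collar_b: Bystander: steel collar, 32 mm across, 12 mm thick; leave alone. Origin under its middle.
- offcut: Bystander: pine offcut 90 x 44 x 44 mm; leave alone. Origin under its middle.
- pencil: Bystander: flat red carpenter's pencil, 170 mm; leave alone. Origin under its middle.
- tape: Bystander: yellow tape measure, 70 x 34 x 60 mm; leave alone. Origin under its middle.
There are look-alikes about, which are no part of the job. There is more than one size of the roller; the one meant has the size given above.

How it is judged:
By the outcome, as a careful person would: the job done as asked, in the order asked, and still so for the second after the job is handed in, with the robot touching nothing.
It also fails if it takes over 70 s, if anything falls off the work surface, if the arm or the gripper's body presses on something with over 40 N, if the wrist force passes 120 N, or if a joint passes its speed limit or range.

ROBOT

A 6-joint arm with a two-finger parallel gripper is mounted at the origin on the work surface. World frame = base frame: x ahead of the robot, y to its left, z up, the work surface at z = 0. Lengths are in m, angles in rad, forces in N, time in s.
With the tool pointing down it reaches from about 0.3 to 0.75 m from the base axis. Payload 8.5 kg.
Tool frame: the origin (TCP) lies midway between the tips of the shut fingers; the grasp point (between the pads) lies 19 mm behind it (r.pinch_z is the distance from the TCP to the grasp point, in m); z points along the fingers, y is the direction in which the jaws open and shut (so a half turn about z gives the same grasp; the last joint's range is limited). The gripper opens to 85 mm and grips with 20 to 120 N. Pads are 22 mm wide; open, the fingers measure 114 mm over their backs; the gripper's body (76 mm by 85 mm) begins 54 mm behind the grasp point. The pads swing forward as they close: fully open they stand 13 mm farther back than shut.
Start: joints at [-1.351, 0.381, 1.297, -0, 1.464, -0.215], TCP at [0.232, -0.499, 0.231] pointing down, gripper open.
Joint ranges: [-3.11, 3.11], [-0.89, 2.33], [0.22, 2.48], [-1.42, 4.56], [0.17, 2.85], [-2.88, 2.88]. Speed limits (rad/s): [2.39, 2.39, 3.14, 3.14, 3.14, 3.14].

INTERFACE

Orientations are given as [roll, pitch, yaw] about the fixed x, y, z axes, in that order (R = Rz(yaw) Ry(pitch) Rx(roll)).
In Python, from bench import r gives the robot as it stands. The module is installed in compiled form; this text tells all that it offers.
- The arm moves only by the tool arm_command, never from a script. Its argument "rows" is one flat list of numbers, 7 for each row, row after row: the shift along the tool's x, y, z in m, then the turn, a rotation vector about the tool's x, y, z in degrees, then the opening in per cent of the stroke, from 0 (shut) to 100 (fully open). In form: [tx, ty, tz, wx, wy, wz, grip, tx, ty, tz, wx, wy, wz, grip, ...]. A call has 1 to 10 rows; each row shifts and turns the commanded pose from where the row before left it, along the tool's axes as they then stand; what a row does not reach is not made up. A row lasts 1/12 s, in which the tool goes at most 41.7 mm and 7.16 degrees, less where a joint would pass 70% of its speed; a pose out of reach is approached as far as the arm can. A call is refused whole if a number of a shift passes 0.0417 or a number of a turn 7.16, either way. A call with a gripper value outside its range is refused whole. The fingers move at their own pace and stop on an object; "newtons" is the grip in N (left out, the last holds). Time passes only in rows, so rows that do not move let the fingers close. It gives the time, the measured TCP pose, the force and the opening at its end, in the units of the state.
- r.observe(): the state, without advancing time (a new reading comes with each control period).
- r.get_image(name): name is "scene" or "top" or "wrist"; returns a dict with "img" (400x640x3 uint8, red, green, blue), "depth" (400x640 float32, m along the optical axis (not along the pixel's ray), 0 where there is no reading), "vfov" (degrees; the focal length in pixels is half the picture's height over the tangent of half this angle, whatever the lens; pixels are square), "cx", "cy" (the principal point, pixels), "D" ([k1, k2, p1, p2, k3] as OpenCV has them; the pictures are not rectified), "rvec" (rotation vector, rad) and "tvec" (3), from world to camera coordinates, as OpenCV has them. Camera axes: x right, y down, z forward; pixel columns grow to the right and rows downward; lengths in m; the calibration is good to about 2 mm. A picture is of the moment at which its call begins.
- r.sign_off(): hands the job in, once; it reports no verdict.
Trained networks look in a picture, given as the dict that the camera call returned (one of the last four; its "shot" number tells which), for a name from the list of things; names that differ only in an ending like _2 or _b are one class to them, and where a whole thing is asked for, a point or a joint stands for the part that bears it (a point fixed in the world has none). Each returns a list of dicts, best first, with "p" (0 to 1); they miss things now and then, are a little off and sometimes report something else, mostly with a low value. They report only what shows in the picture. A call takes as long as a camera call. They do not tell look-alikes from the thing itself.
- r.trace(picture, query): "region" (400x640 bool, what is visible of it) and "rect" ([left, top, width, height] in pixels, round what is visible of it).
The state is a dict: "t": time; "joint_positions": joint angles; "qd": joint speeds; "tau": joint torques, N m; "position": TCP position; "tcp_rot": TCP orientation; "force": force on the tool from outside, world axes, zero at the start; "ft_torque": the same for the moment, N m; "finger_gap": opening from 0.0 (shut) to 1.0 (fully open).
Only numpy, scipy, OpenCV 4.12 (cv2) and the standard library are available. Lean on these libraries where they do the work, as an engineer would, in place of code of your own. Each camera call takes 0.05 s, during which the arm holds its last target. There are 200 camera calls.

## Working session

There is one attempt and no reset: what is moved stays moved. The work goes in short steps, Python scripts to look and compute and a tool call to move; the robot and the scene stay as the last step left them, time stands still between calls to the robot, and variables do not carry over. Pictures are saved under pics/ and viewed, about 8 in all and at most 12, crops included, and the job is handed in when it is done.

Besides the shell and the picture viewer there is one more tool, called after "Emit:" by a JSON object that holds its "api" and its "payload", one argument or row to a line. arm_command: Moves the arm, as the interface text tells. Its arguments: {"type":"object","properties":{"rows":{"type":"array"},"newtons":{"type":"number"}},"required":["rows"]}

```bash
mkdir -p pics; cat > h.py <<'E'
import numpy as np, cv2
from bench import r
def cam(d):
    h,w=d["img"].shape[:2]; f=h/2/np.tan(np.radians(d["vfov"])/2)
    K=np.array([[f,0,d["cx"]],[0,f,d["cy"]],[0,0,1.]]); R=cv2.Rodrigues(np.array(d["rvec"],float))[0]
    return K,R,np.array(d["tvec"],float).ravel(),np.array(d["D"],float)
def cloud(d,mask=None):
    K,R,t,D=cam(d); z=d["depth"]
    m=(z>0) if mask is None else (mask&(z>0))
    v,u=np.nonzero(m); n=cv2.undistortPoints(np.stack([u,v],1).astype(np.float64)[:,None],K,D)[:,0]
    zz=z[v,u]; P=np.c_[n*zz[:,None],zz]
    return (P-t)@R, np.c_[u,v]
def proj(d,P):
    K,R,t,D=cam(d); return cv2.projectPoints(np.array(P,float).reshape(-1,3),np.array(d["rvec"],float),t,K,D)[0][:,0]
def save(d,n,img=None): cv2.imwrite(f"pics/{n}.png",cv2.cvtColor(d["img"] if img is None else img,cv2.COLOR_RGB2BGR))
E
python3 - <<'E'
from h import *
for c in("scene","top"):
    d=r.get_image(c); save(d,c+"0")
    for q in("roller","stand","cradle","pin","tall_face"):
        for o in r.trace(d,q)[:3]:
            P,_=cloud(d,o["region"]); 
            if len(P): print(c,q,round(o["p"],2),o["rect"],np.median(P,0).round(3),np.percentile(P,2,axis=0).round(3),np.percentile(P,98,axis=0).round(3))
print(r.observe(), r.pinch_z)
E
```

```text
scene roller 0.72 [261.1, 159.7, 51.2, 17.8] [ 0.509 -0.163  0.063] [ 0.471 -0.238  0.043] [ 0.538 -0.096  0.072]
scene roller 0.48 [295.4, 139.3, 24.9, 14.2] [ 0.344 -0.23   0.022] [ 0.327 -0.269  0.011] [ 0.362 -0.191  0.029]
scene roller 0.47 [205.6, 155.2, 30.5, 9.9] [ 0.601 -0.374  0.021] [ 0.567 -0.426  0.001] [ 0.627 -0.338  0.03 ]
scene stand 0.92 [320.8, 200.7, 97.8, 98.8] [0.592 0.206 0.046] [0.517 0.068 0.006] [0.643 0.308 0.159]
scene cradle 0.73 [265.0, 167.9, 39.0, 27.5] [ 0.524 -0.17   0.014] [ 0.481 -0.221  0.004] [ 0.562 -0.114  0.045]
scene tall_face 0.95 [320.8, 202.0, 95.4, 97.8] [0.591 0.204 0.027] [0.507 0.066 0.003] [0.643 0.306 0.159]
top roller 0.94 [342.6, 196.3, 62.4, 29.1] [ 0.503 -0.168  0.062] [ 0.468 -0.239  0.   ] [ 0.536 -0.1    0.07 ]
top roller 0.88 [375.2, 259.3, 45.4, 21.9] [ 0.341 -0.23   0.021] [ 0.318 -0.289 -0.003] [ 0.361 -0.183  0.027]
top roller 0.59 [432.8, 160.7, 35.6, 21.7] [ 0.6   -0.38   0.021] [ 0.575 -0.427  0.01 ] [ 0.628 -0.34   0.028]
top stand 0.84 [193.2, 158.5, 95.3, 54.7] [0.571 0.189 0.015] [0.507 0.062 0.008] [0.638 0.295 0.
[... 181 characters left out ...]
0.507 0.062 0.008] [0.638 0.294 0.157]
{'t': 0.6, 'joint_positions': array([-1.35129793e+00,  3.80621261e-01,  1.29741132e+00,  3.28322913e-05,
        1.46361157e+00, -2.15285662e-01]), 'qd': array([-0.00036716, -0.00168581, -0.00063785,  0.00059824,  0.00019424,
        0.00043218]), 'tau': array([-1.30084813e-03, -4.48157609e+01, -2.31399983e+01, -2.04918842e-04,
        5.34845913e-04, -8.69682225e-06]), 'position': array([ 0.23167611, -0.49880135,  0.23130715]), 'tcp_rot': array([-3.14154932e+00, -4.28912139e-05,  4.34780548e-01]), 'force': array([-0.52396892, -0.16962792, -0.30984736]), 'ft_torque': array([-0.00837713, -0.01287202, -0.016931  ]), 'finger_gap': 0.997704648256261} 0.0187
```

View pics/scene0.png

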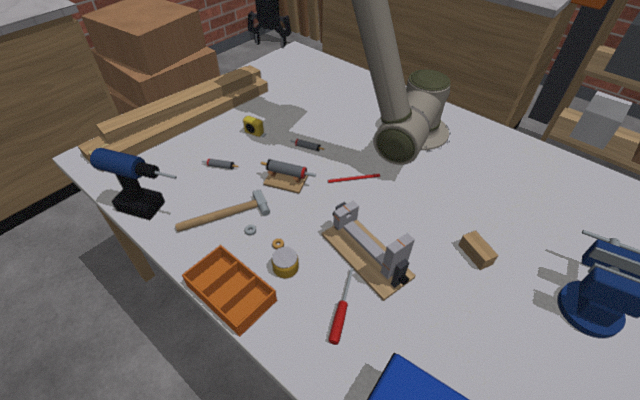

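View pics/top0.png

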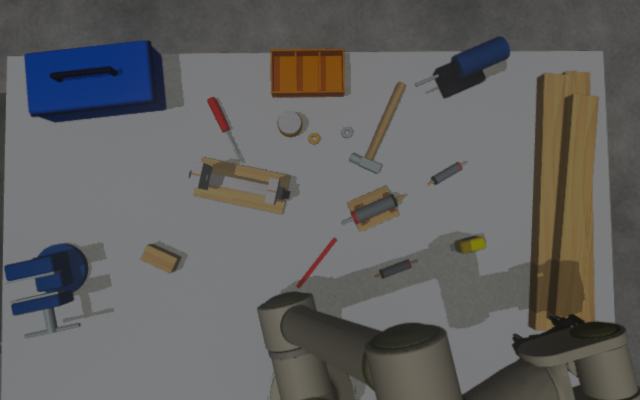

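```bash
python3 - <<'E'
from h import *
d=r.get_image("top")
o=r.trace(d,"roller")[0]; P,_=cloud(d,o["region"]); P=P[P[:,2]>.045]
c=P[:,:2].mean(0); e=np.linalg.svd(P[:,:2]-c)[2][0]; s=(P[:,:2]-c)@e; print("roller",c,np.degrees(np.arctan2(e[1],e[0])),s.min(),s.max())
o=r.trace(d,"stand")[0]; P,_=cloud(d,o["region"]); 
B=P[P[:,2]<.022]; print("base",cv2.minAreaRect(B[:,:2].astype(np.float32)*1000))
for lo in(.06,.12):
  T=P[P[:,2]>lo]; print(lo,len(T),cv2.minAreaRect(T[:,:2].astype(np.float32)*1000),np.percentile(T[:,2],[5,50,95]))
T=P[(P[:,2]>.07)&(P[:,2]<.12)];print(T.mean(0),T.min(0),T.max(0))
E
```

```text
<stdin>:4: RuntimeWarning: Mean of empty slice.
  ret = um.true_divide(
Traceback (most recent call last):
ValueError: zero-size array to reduction operation minimum which has no identity
```

Emit:
{"api": "arm_command", "payload": {
  "rows": [0,0,0,0,0,-7,100,0,0,0,0,0,-7,100,0,0,0,0,0,-7,100,0,0,0,0,0,-7,100,0,0,0,0,0,-7,100,0,0,0,0,0,-7,100,0,0,0,0,0,-7,100,0,0,0,0,0,-7,100,0,0,0,0,0,-7,100,0,0,0,0,0,-7,100]
}}

```text
t: 1.53
position: [0.2317, -0.4988, 0.2313]
tcp_rot: [-3.142, -0.0, 1.663]
force: [-0.3, 0.2, 0.3]
finger_gap: 1.0
```

Emit:
{"api": "arm_command", "payload": {
  "rows": [0.028,0.027,-0.005,0,0,0,100,0.028,0.027,-0.005,0,0,0,100,0.028,0.027,-0.005,0,0,0,100,0.028,0.027,-0.005,0,0,0,100,0.028,0.027,-0.005,0,0,0,100,0.028,0.027,-0.005,0,0,0,100,0.028,0.027,-0.005,0,0,0,100,0.028,0.027,-0.005,0,0,0,100,0.028,0.027,-0.005,0,0,0,100,0.028,0.027,-0.005,0,0,0,100]
}}

```text
t: 2.37
position: [0.4776, -0.195, 0.2818]
tcp_rot: [3.141, 0.0, 1.656]
force: [0.7, -0.7, -0.2]
finger_gap: 1.004
```

```bash
cat > m.py <<'E'
from h import *
def roller(d,n=0,ref=(.503,-.168)):
    best=[o for o in r.trace(d,"roller")]
    for o in best:
        P,_=cloud(d,o["region"]); 
        if len(P)<50: continue
        if np.hypot(*(np.median(P,0)[:2]-ref))>.05: continue
        return o,P
E
python3 - <<'E'
from m import *
print(r.observe()["position"],r.observe()["tcp_rot"])
d=r.get_image("wrist"); save(d,"w1")
K,R,t,D=cam(d); print("cam",(-R.T@t).round(3),R[2].round(3),"f",K[0,0])
x=roller(d)
if x:
    o,P=x; print(o["p"],o["rect"],P.max(0),P.min(0))
    P=P[P[:,2]>.045]; c=P[:,:2].mean(0); e=np.linalg.svd(P[:,:2]-c,full_matrices=False)[2][0]; s=(P[:,:2]-c)@e; print("roller",c,np.degrees(np.arctan2(e[1],e[0])),s.min(),s.max(),P[:,2].max())
d=r.get_image("top")
o=[o for o in r.trace(d,"stand")][0]; P,_=cloud(d,o["region"]); 
B=P[P[:,2]<.022]; print("base",cv2.minAreaRect(B[:,:2].astype(np.float32)*1000))
T=P[(P[:,2]>.07)&(P[:,2]<.12)];print(T.mean(0),T.min(0),T.max(0))
T=P[(P[:,2]>.12)];print(T.mean(0),T.min(0),T.max(0))
E
```

```text
[ 0.47757537 -0.19495351  0.28178908] [3.14133157e+00 2.83437993e-04 1.65647419e+00]
cam [ 0.471 -0.12   0.426] [ 0.025 -0.294 -0.956] f 283.40103606254127
0.58 [316.8, 82.5, 52.0, 138.8] [ 0.55028448 -0.08563127  0.07149031] [ 0.46347425 -0.25204142  0.00080817]
roller [ 0.50028212 -0.16670904] -67.2949710338471 -0.0880351771595964 0.09173240174731423 0.07149030708021
base ((576.0865478515625, 196.57888793945312), (284.6588134765625, 116.39588928222656), 78.00208282470703)
[0.56181105 0.13444816 0.09952111] [0.51938802 0.06504346 0.07093236] [0.62154257 0.28586792 0.11997454]
[0.59233685 0.27091258 0.15153906] [0.55971844 0.25505966 0.12004343] [0.62531124 0.29124816 0.16312776]
```

View pics/w1.png

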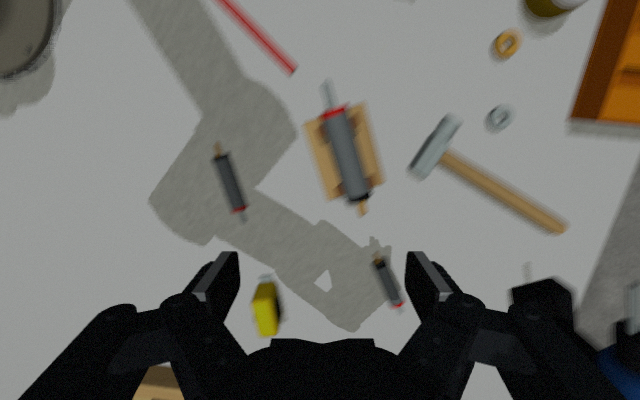

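```bash
python3 - <<'E'
from m import *
for cam_ in("wrist","top"):
    d=r.get_image(cam_); o,P=roller(d)
    T=P[(P[:,2]>.060)]; c=T[:,:2].mean(0); e=np.linalg.svd(T[:,:2]-c,full_matrices=False)[2][0]
    if e[1]<0:e=-e
    n=np.array([-e[1],e[0]]); s=(T[:,:2]-c)@e; q=(T[:,:2]-c)@n
    mid=c+e*(np.percentile(s,.5)+np.percentile(s,99.5))/2
    A=P[P[:,2]>.045]; sa=(A[:,:2]-mid)@e
    print(cam_,mid,np.degrees(np.arctan2(e[1],e[0])),np.ptp(s),np.percentile(q,[1,50,99]),"tips",sa.min(),sa.max(),T[:,2].max())
E
```

```text
wrist [ 0.50267325 -0.1721524 ] 112.70871345379021 0.12200525104615778 [-1.55134661e-02  6.92046906e-05  1.53202273e-02] tips -0.0857990847149668 0.09382706283295993 0.07119156653182065Traceback (most recent call last):
  File "<stdin>", line 3, in <module>
TypeError: cannot unpack non-iterable NoneType object
```

Emit:
{"api": "arm_command", "payload": {
  "rows": [0,0,0,0,0,-5.95,100,0,0,0,0,0,-5.95,100,0,0,0,0,0,-5.9,100,0.0038,0.0106,0.02,0,0,0,100,0.0038,0.0106,0.03,0,0,0,100,0.0037,0.0107,0.03,0,0,0,100,0,0,0.03,0,0,0,100,0,0,0.03,0,0,0,100,0,0,0.03,0,0,0,100,0,0,0,0,0,0,100]
}}

```text
t: 3.6
position: [0.499, -0.1736, 0.1065]
tcp_rot: [-3.136, -0.008, 1.965]
force: [-0.9, -0.1, -1.5]
finger_gap: 0.998
```

```bash
python3 - <<'E'
from m import *
for i in range(2):
    d=r.get_image("wrist")
s=r.observe();p=s["position"];print(p,s["tcp_rot"],s["force"])
yaw=s["tcp_rot"][2]; dd=np.array([.5027,-.1722])-p[:2]
print(dd@[np.cos(yaw),np.sin(yaw)],dd@[np.sin(yaw),-np.cos(yaw)])
save(d,"w2")
x=roller(d)
if x:
    o,P=x
    T=P[(P[:,2]>.062)]; c=T[:,:2].mean(0); e=np.linalg.svd(T[:,:2]-c,full_matrices=False)[2][0]
    print(c,np.degrees(np.arctan2(e[1],e[0])),T[:,2].max())
E
```

```text
[ 0.501527   -0.1747665   0.11164394] [-3.14097496e+00 -8.24665491e-04  1.96584475e+00] [0.56929095 0.36409234 1.153322  ]
0.0019173957047155887 0.002070376971264933
[ 0.50077831 -0.16695514] 112.63159878555864 0.07120178333871187
```

Emit:
{"api": "arm_command", "payload": {
  "rows": [0.002,0.002,0.01,0,0,0,100,0,0,0.02,0,0,0,100,0,0,0.02,0,0,0,100,0,0,0.02,0,0,0,100,0,0,0.0136,0,0,0,100,0,0,0,0,0,0,100,0,0,0,0,0,0,60],
  "newtons": 40
}}

```text
t: 4.33
position: [0.5032, -0.1716, 0.0283]
tcp_rot: [3.141, 0.001, 1.967]
force: [-0.6, -0.0, 0.1]
finger_gap: 0.887
```

Emit:
{"api": "arm_command", "payload": {
  "rows": [0,0,0,0,0,0,50,0,0,0,0,0,0,44,0,0,0,0,0,0,30,0,0,0,0,0,0,0,0,0,0,0,0,0,0,0,0,0,0,0,0,0],
  "newtons": 40
}}

```text
t: 4.83
position: [0.5034, -0.1716, 0.0288]
tcp_rot: [3.14, 0.002, 1.967]
force: [-0.6, 1.6, 5.5]
finger_gap: 0.409
```

Emit:
{"api": "arm_command", "payload": {
  "rows": [0,0,0,0,0,0,0,0,0,0,0,0,0,0,0,0,-0.005,0,0,0,0,0,0,-0.02,0,0,0,0,0,0,-0.04,0,0,0,0,0,0,-0.04,0,0,0,0,0,0,-0.04,0,0,0,0,0,0,-0.04,0,0,0,0,0,0,-0.025,0,0,0,0,0,0,0,0,0,0,0],
  "newtons": 100
}}

```text
t: 5.67
position: [0.5041, -0.172, 0.2435]
tcp_rot: [3.136, 0.008, 1.967]
force: [0.2, -0.6, -3.6]
finger_gap: 0.396
```

```bash
python3 - <<'E'
from m import *
d=r.get_image("top")
for o in r.trace(d,"stand")[:1]:
    P,_=cloud(d,o["region"]); 
    B=P[P[:,2]<.022]; print("base",cv2.minAreaRect(B[:,:2].astype(np.float32)*1000))
s=r.observe();print(s)
d=r.get_image("wrist"); save(d,"w3")
K,R,t,D=cam(d); C=-R.T@t
# camera pose in tool frame
from scipy.spatial.transform import Rotation as Ro
T=Ro.from_euler("xyz",s["tcp_rot"]).as_matrix()
print("cam in tool",(T.T@(C-s["position"])).round(4),(R@T).round(3))
E
```

```text
base ((575.9931030273438, 192.74205017089844), (288.07806396484375, 115.58824157714844), 77.31375122070312)
{'t': 5.7667, 'joint_positions': array([-5.51467115e-01,  3.42254889e-01,  1.33857495e+00, -3.20918239e-05,
        1.46070703e+00, -9.47903355e-01]), 'qd': array([-0.00255084,  0.03669398,  0.04914688,  0.0002702 , -0.00918639,
       -0.00140473]), 'tau': array([ 1.27122039e-01, -4.77178717e+01, -2.63105500e+01,  6.93531765e-03,
        1.07911576e-01,  1.41805226e-04]), 'position': array([ 0.5024613 , -0.17113628,  0.23764935]), 'tcp_rot': array([3.14158602e+00, 6.39159234e-05, 1.96723609e+00]), 'force': array([-0.36812665,  0.51203843, -4.63710319]), 'ft_torque': array([-0.00933003,  0.03899236, -0.00378269]), 'finger_gap': 0.39427116952121577}
cam in tool [ 7.550e-02  1.000e-04 -1.439e-01] [[-0.001  1.     0.001]
 [-0.956 -0.001 -0.294]
 [-0.294 -0.001  0.956]]
```

View pics/w3.png

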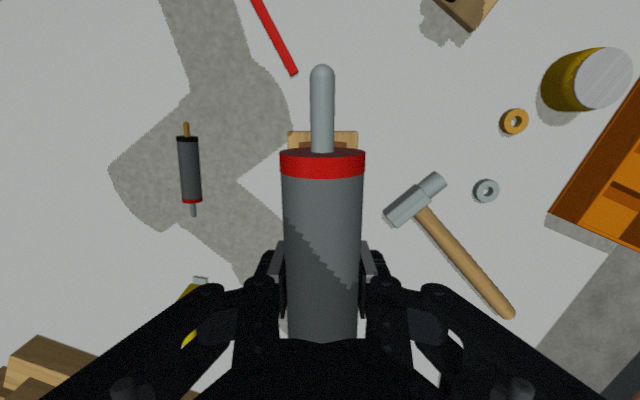

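Emit:
{"api": "arm_command", "payload": {
  "rows": [0.0318,0.0207,-0.0089,0,0,0,0,0.0318,0.0207,-0.0089,0,0,0,0,0.0318,0.0207,-0.0089,0,0,0,0,0.0318,0.0207,-0.0089,0,0,0,0,0.0318,0.0207,-0.0089,0,0,0,0,0.0318,0.0207,-0.0089,0,0,0,0,0.0318,0.0207,-0.0089,0,0,0,0,0,0,0,0,0,7,0,0,0,0,0,0,7,0,0,0,0,0,0,7,0]
}}

```text
t: 6.65
position: [0.55, 0.0908, 0.2974]
tcp_rot: [-3.137, -0.0, 1.596]
force: [-0.3, 0.1, -4.8]
finger_gap: 0.398
```

Emit:
{"api": "arm_command", "payload": {
  "rows": [0,0,0,0,0,7,0,0,0,0,0,0,7,0,0,0,0,0,0,0,0,0,0,0,0,0,0,0,0,0,0,0,0,0,0]
}}

```text
t: 7.07
position: [0.5503, 0.0899, 0.2989]
tcp_rot: [-3.139, 0.0, 1.36]
force: [0.2, 0.2, -3.2]
finger_gap: 0.395
```

```bash
python3 - <<'E'
from m import *
s=r.observe();print(s["position"],s["tcp_rot"],s["force"],s["ft_torque"])
d=r.get_image("wrist"); save(d,"w4")
for o in r.trace(d,"stand")[:2]:
    P,_=cloud(d,o["region"]); print(o["p"],o["rect"],len(P))
    B=P[abs(P[:,2]-.014)<.006]; print("base",cv2.minAreaRect(B[:,:2].astype(np.float32)*1000))
    h,b=np.histogram(P[:,2],bins=np.arange(0,.2,.004)); print([(round(x,3),int(n)) for x,n in zip(b,h) if n>20])
E
```

```text
[0.55034088 0.08988665 0.29885339] [-3.13926479e+00  3.54166217e-04  1.35977998e+00] [ 0.16272139  0.24304033 -3.23308372] [ 0.02873137 -0.0030994  -0.08807797]
0.74 [282.9, 1.0, 88.2, 145.6] 9729
base ((577.8346557617188, 209.2469024658203), (191.53379821777344, 110.45301055908203), 77.25607299804688)
[(np.float64(0.0), 77), (np.float64(0.012), 5867), (np.float64(0.016), 1048), (np.float64(0.052), 29), (np.float64(0.056), 1118), (np.float64(0.06), 79), (np.float64(0.064), 68), (np.float64(0.068), 59), (np.float64(0.076), 48), (np.float64(0.08), 76), (np.float64(0.084), 114), (np.float64(0.088), 61), (np.float64(0.092), 48), (np.float64(0.096), 66), (np.float64(0.1), 81), (np.float64(0.104), 87), (np.float64(0.108), 81), (np.float64(0.112), 95), (np.float64(0.116), 95), (np.float64(0.12), 98), (np.float64(0.124), 105), (np.float64(0.128), 108), (np.float64(0.132), 110), (np.float64(0.136), 53)]
```

View pics/w4.png

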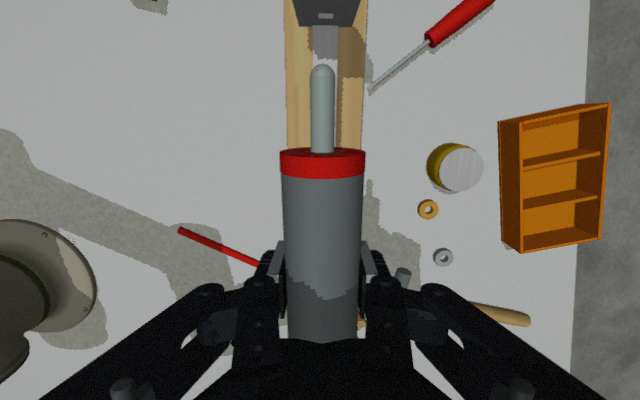

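Emit:
{"api": "arm_command", "payload": {
  "rows": [-0.012,-0.026,0.01,0,0,0,0,-0.012,-0.026,0.01,0,0,0,0,-0.012,-0.026,0.01,0,0,0,0,-0.012,-0.026,0.01,0,0,0,0,-0.012,-0.026,0.01,0,0,0,0,0,0,0,0,0,0,0,0,0,0,0,0,0,0,0,0,0,0,0,0,0]
}}

```text
t: 7.83
position: [0.4115, 0.0589, 0.2506]
tcp_rot: [3.14, -0.0, 1.357]
force: [1.0, 0.1, -3.6]
finger_gap: 0.397
```

```bash
python3 - <<'E'
from m import *
s=r.observe();print(s["position"],s["tcp_rot"],s["force"],s["ft_torque"])
d=r.get_image("wrist"); save(d,"w5",cv2.resize(d["img"][:300,300:],None,fx=2.3,fy=2,interpolation=cv2.INTER_CUBIC))
np.savez("w5.npz",**{k:np.array(d[k]) for k in("img","depth","vfov","cx","cy","D","rvec","tvec")})
for o in r.trace(d,"stand")[:2]:
    P,_=cloud(d,o["region"]); print(o["p"],o["rect"],len(P))
    B=P[abs(P[:,2]-.014)<.006]; print("base",cv2.minAreaRect(B[:,:2].astype(np.float32)*1000))
    h,b=np.histogram(P[:,2],bins=np.arange(0,.2,.003)); print([(round(float(x),3),int(n)) for x,n in zip(b,h) if n>40])
E
```

```text
[0.41149568 0.0588622  0.25059079] [ 3.13981041e+00 -1.99202081e-04  1.35698573e+00] [ 0.98204393  0.05462933 -3.5540866 ] [ 0.03188761 -0.0201948  -0.02022533]
0.84 [378.3, 0.0, 109.9, 157.4] 14233
base ((563.69384765625, 145.79176330566406), (170.16912841796875, 111.08282470703125), 77.38116455078125)
[(0.006, 53), (0.009, 66), (0.012, 3210), (0.015, 4410), (0.045, 60), (0.048, 120), (0.051, 123), (0.054, 230), (0.057, 3109), (0.06, 244), (0.093, 49), (0.096, 78), (0.099, 409), (0.102, 48), (0.105, 1512), (0.108, 66)]
```

View pics/w5.png

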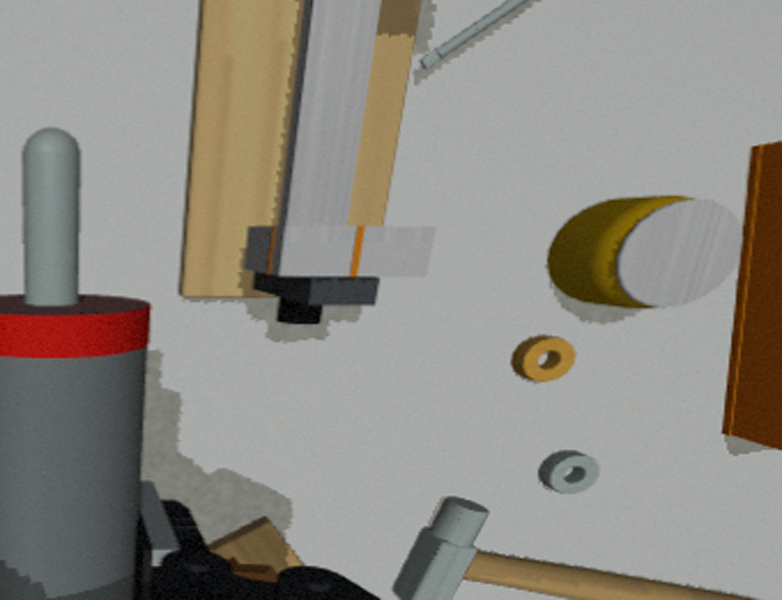

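Emit:
{"api": "arm_command", "payload": {
  "rows": [0.03,0,0,0,0,0,0,0.035,0,0,0,0,0,0,0.035,0,0,0,0,0,0,0.03,0,0,0,0,0,0,0,0,0,0,0,0,0,0,0,0,0,0,0,0]
}}

```text
t: 8.43
position: [0.4391, 0.1874, 0.2497]
tcp_rot: [-3.141, 0.0, 1.36]
force: [-0.5, -0.8, -3.2]
finger_gap: 0.395
```

```bash
python3 - <<'E'
from m import *
s=r.observe();print(s["position"],s["tcp_rot"],s["force"],s["ft_torque"])
d=r.get_image("wrist"); save(d,"w6",cv2.resize(d["img"][:260,330:560],None,fx=3,fy=2.3,interpolation=cv2.INTER_CUBIC))
w5=dict(np.load("w5.npz"))
for name,dd in(("w5",w5),("w6",d)):
    P,uv=cloud(dd); 
    near=np.hypot(P[:,0]-.576,P[:,1]-.193)<.16
    P=P[near];uv=uv[near]
    for lo,hi in((.0525,.062),(.1025,.1085),(.152,.164)):
        m=(P[:,2]>lo)&(P[:,2]<hi); T=P[m]
        if m.sum()>80:
            (c,sz,a)=cv2.minAreaRect(T[:,:2].astype(np.float32)*1000); print(name,lo,m.sum(),np.median(T[:,2]),np.round(c,1),np.round(sz,1),round(a,2))
    # orange
    hsv=cv2.cvtColor(dd["img"],cv2.COLOR_RGB2HSV)
    H=hsv[uv[:,1],uv[:,0]]; m=(H[:,0]>6)&(H[:,0]<20)&(H[:,1]>170)&(H[:,2]>90)&(P[:,2]>.05)
    for p,u in list(zip(P[m],uv[m]))[::3]: print(name,"orange",p.round(4),u)
E
```

```text
[0.43905708 0.18738528 0.2496578 ] [-3.14136157e+00  2.16490833e-04  1.35964758e+00] [-0.54740309 -0.7751494  -3.159545  ] [-0.01714664  0.00563287 -0.01059539]
w5 0.0525 3614 0.05851583623957324 [555.8 135.9] [166.8  47.3] 71.41
w5 0.1025 1641 0.10664675621704132 [552.4  94.9] [23.1 65.4] 77.73
w5 orange [0.5547 0.1062 0.1071] [456 113]
w5 orange [0.5557 0.105  0.1068] [457 114]
w5 orange [0.5559 0.104  0.1062] [457 115]
w5 orange [0.5225 0.1092 0.0936] [418 117]
w5 orange [0.5548 0.1023 0.1083] [457 117]
w5 orange [0.5547 0.1014 0.1063] [456 118]
w5 orange [0.5538 0.1006 0.1061] [455 119]
w5 orange [0.553  0.0999 0.1077] [455 120]
w5 orange [0.5537 0.0987 0.1059] [455 121]
w5 orange [0.5526 0.098  0.1083] [455 122]
w5 orange [0.5531 0.0969 0.1069] [455 123]
w5 orange [0.5525 0.0961 0.108 ] [455 124]
w5 orange [0.552  0.0952 0.107 ] [454 125]
w5 orange [0.5204 0.1006 0.0938] [417 126]
w5 orange [0.5202 0.0997 0.0942] [417 127]
w5 orange [0.5201 0.0987 0.094 ] [417 128]
w5 orange [0.5197 0.0978 0.095 ] [417 129]
w5 orange [0.5198 0.0967 0.0943] [417 130]
w5 orange [0.5197 0.0957 0.09
[... 2520 characters left out ...]
0935] [425  74]
w6 orange [0.5592 0.2743 0.0938] [424  77]
w6 orange [0.5591 0.2716 0.0931] [424  80]
w6 orange [0.5217 0.1086 0.0938] [407 237]
w6 orange [0.554  0.1054 0.1073] [440 239]
w6 orange [0.5542 0.1038 0.1066] [440 240]
w6 orange [0.555  0.1025 0.1069] [441 241]
w6 orange [0.5535 0.1007 0.1076] [440 243]
w6 orange [0.5524 0.0981 0.107 ] [439 245]
w6 orange [0.5531 0.0971 0.1077] [440 246]
w6 orange [0.5514 0.0955 0.1087] [439 248]
w6 orange [0.553 0.093 0.107] [440 249]
w6 orange [0.5517 0.0907 0.107 ] [439 251]
w6 orange [0.55   0.0891 0.108 ] [438 253]
w6 orange [0.5509 0.0878 0.1082] [439 254]
w6 orange [0.5496 0.0855 0.1081] [438 256]
w6 orange [0.5511 0.0831 0.1068] [439 257]
```

View pics/w6.png

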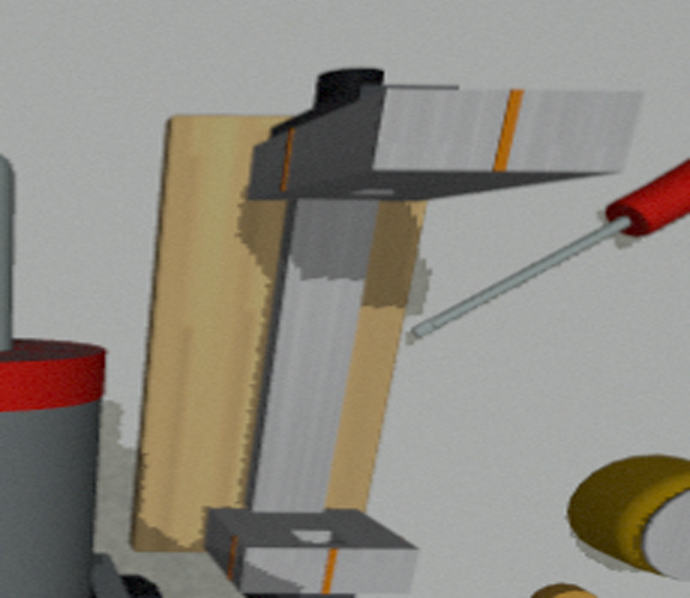

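```bash
cat > held.py <<'E'
from m import *
from scipy.spatial.transform import Rotation as Ro
from scipy.optimize import least_squares
def held():
    s=r.observe(); d=r.get_image("wrist"); T=Ro.from_euler("xyz",s["tcp_rot"]).as_matrix()
    P,uv=cloud(d); Q=(P-s["position"])@T   # tool frame
    b=(abs(Q[:,1])<.03)&(abs(Q[:,2]+.02)<.03)&(Q[:,0]>0)&(Q[:,0]<.12)
    tube=Q[b&(Q[:,0]>.025)&(Q[:,0]<.055)]; pin=Q[b&(Q[:,0]>.066)&(Q[:,0]<.088)&(abs(Q[:,1])<.008)]
    f=lambda p,X,R:np.hypot(X[:,1]-p[0]-p[2]*X[:,0],X[:,2]-p[1]-p[3]*X[:,0])-R
    a=least_squares(f,[0,-.02,0,0],args=(tube,.018),loss="soft_l1",f_scale=.001).x
    g=lambda p:np.r_[f(p,tube,.018),f(p,pin,.005)]
    c=least_squares(g,[0,-.02,0,0],loss="soft_l1",f_scale=.001).x
    pin=Q[b&(Q[:,0]>.064)&(abs(Q[:,1])<.008)]
    print("n",len(tube),len(pin),"tube fit",a.round(4),"joint fit",c.round(4),"pin tip x",np.sort(pin[:,0])[-5:].round(4))
    tb=Q[b&(Q[:,2]<-.03)];print("tube end x",np.percentile(tb[:,0],[99,99.8]).round(4))
    print(s["t"],s["position"].round(4),s["tcp_rot"].round(4),"F",s["force"].round(2),"M",s["ft_torque"].round(3))
    return d
if __name__=="__main__": held()
E
python3 held.py
```

```text
n 5743 1884 tube fit [-0.0007 -0.0221  0.0024 -0.0023] joint fit [-0.0007 -0.0221  0.0019 -0.0004] pin tip x [0.0939 0.0939 0.094  0.094  0.0942]
tube end x [0.0605 0.0606]
8.4833 [0.4388 0.1864 0.2497] [-3.1413e+00  4.0000e-04  1.3581e+00] F [-0.49  0.41 -3.61] M [-0.025  0.053 -0.079]
```

Emit:
{"api": "arm_command", "payload": {
  "rows": [0.0016,0.033,0,0,0,0.6,0,0.0016,0.033,0,0,0,0,0,0.0016,0.033,0,0,0,0,0,0.0016,0.0328,0,0,0,0,0,0,0,0.03,0,0,0,0,0,0,0.03,0,0,0,0,0,0,0.02,0,0,0,0,0,0,0,0,0,0,0,0,0,0,0,0,0,0]
}}

```text
t: 9.28
position: [0.5685, 0.1622, 0.17]
tcp_rot: [-3.14, 0.0, 1.345]
force: [0.1, -0.6, -2.6]
finger_gap: 0.395
```

```bash
cat > st.py <<'E'
from m import *
d=r.get_image("wrist")
s=r.observe();p=s["position"];H=np.array([.5734,.1840,.0708]);a=np.radians(77.25)
tx=np.array([np.cos(a),np.sin(a),0]);ty=np.array([np.sin(a),-np.cos(a),0]);e=p-H
F=s["force"];M=s["ft_torque"]
print("t",round(s["t"],2),"from home mm: ys %.1f xs %.1f z %.1f"%(1e3*e@tx,1e3*e@ty,1e3*e[2]),"yawerr",round(np.degrees(s["tcp_rot"][2]-a),2),"rp",np.degrees(s["tcp_rot"][:2]).round(2),"F ys %.1f xs %.1f z %.1f"%(F@tx,F@ty,F[2]),"M",round(M@tx,3),round(M@ty,3),round(M[2],3))
E
python3 st.py; python3 held.py
```

```text
t 9.33 from home mm: ys -21.9 xs 0.6 z 100.6 yawerr -0.19 rp [ 1.799e+02 -3.000e-02] F ys -0.4 xs -0.1 z -2.4 M -0.009 0.03 -0.043
n 5741 1872 tube fit [-0.0007 -0.0219  0.0021 -0.0037] joint fit [-0.0007 -0.022   0.0015 -0.001 ] pin tip x [0.0939 0.0939 0.094  0.0941 0.0942]
tube end x [0.0605 0.0606]
9.3333 [0.5691 0.1625 0.1714] [ 3.1398e+00 -5.0000e-04  1.3449e+00] F [-0.19 -0.39 -2.41] M [ 0.027 -0.016 -0.043]
```

Emit:
{"api": "arm_command", "payload": {
  "rows": [0,0,0.015,0,0,0,0,0,0,0.02,0,0,0,0,0,0,0.02,0,0,0,0,0,0,0.005,0,0,0,0,0,0,0,0,0,0,0,0,0,0,0,0,0,0,0,0,0,0,0,0,0]
}}

```text
t: 9.97
position: [0.5693, 0.1633, 0.1119]
tcp_rot: [3.138, -0.001, 1.346]
force: [-1.2, -0.4, -2.3]
finger_gap: 0.391
```

```bash
python3 st.py; python3 - <<'E'
from m import *
d=r.get_image("wrist"); save(d,"w7")
E
```

```text
t 10.02 from home mm: ys -21.2 xs 0.5 z 40.9 yawerr -0.14 rp [ 1.7983e+02 -5.0000e-02] F ys 0.7 xs 0.0 z -2.8 M -0.009 -0.017 0.038
```

View pics/w7.png

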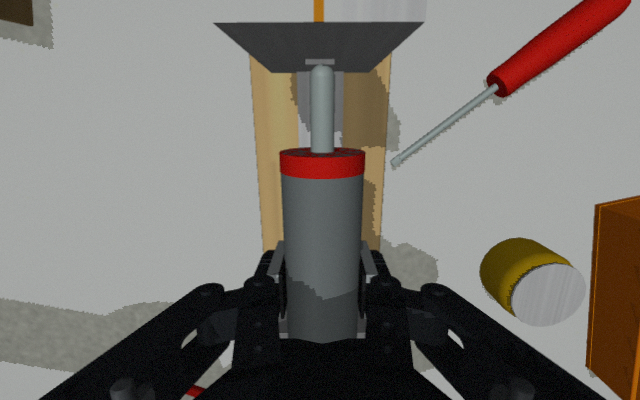

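```bash
python3 - <<'E'
from m import *
from scipy.spatial.transform import Rotation as Ro
d=r.get_image("wrist"); s=r.observe(); T=Ro.from_euler("xyz",s["tcp_rot"]).as_matrix()
P,uv=cloud(d); Q=(P-s["position"])@T; print("cx",d["cx"],d["cy"],d["D"])
H=cv2.cvtColor(d["img"],cv2.COLOR_RGB2HSV)[uv[:,1],uv[:,0]]
m=(H[:,0]>6)&(H[:,0]<20)&(H[:,1]>170)&(H[:,2]>90)&(P[:,2]>.1); print("mark",m.sum(),np.median(Q[m],0), np.polyfit(Q[m,0],Q[m,1],1))
m=(P[:,2]>.11)&(uv[:,1]<70)&(uv[:,0]>205)&(uv[:,0]<435)&(Q[:,0]>.09)&(Q[:,0]<.106)
F=Q[m]; print("face",m.sum(),np.median(F,0),F[:,1].min(),F[:,1].max(),"slope",np.polyfit(F[:,1],F[:,0],1))
m=(abs(Q[:,0]-.091)<.003)&(abs(Q[:,1])<.008)&(abs(Q[:,2]+.02)<.012); print("pin",np.median(Q[m],0))
v=slice(55,75)
for y in range(56,74,2): print(y,d["img"][y,300:346].mean(1).astype(int).tolist())
E
```

```text
cx 321.92260833099766 201.66104027355212 [-0.00452205  0.          0.          0.          0.        ]
mark 198 [ 0.10468847 -0.0011232  -0.04803006] [ 0.02297376 -0.00350414]
face 9024 [ 0.1023422  -0.00125434 -0.04068704] -0.03347864786221966 0.03090367056384854 slope [0.0020321  0.10277981]
pin [ 0.09046728 -0.00061645 -0.02619971]
56 [57, 55, 51, 52, 55, 54, 53, 55, 55, 55, 58, 52, 54, 53, 53, 52, 50, 53, 53, 55, 54, 51, 54, 55, 54, 55, 56, 52, 49, 56, 57, 52, 53, 55, 56, 53, 53, 56, 51, 55, 54, 55, 54, 55, 57, 55]
58 [56, 54, 55, 53, 53, 68, 75, 74, 76, 73, 74, 73, 75, 75, 71, 72, 72, 69, 72, 73, 75, 75, 69, 74, 74, 72, 74, 75, 76, 74, 74, 71, 74, 73, 67, 58, 56, 52, 52, 52, 56, 56, 54, 56, 58, 55]
60 [54, 55, 54, 56, 48, 83, 105, 109, 111, 109, 107, 109, 109, 107, 107, 107, 107, 106, 104, 105, 110, 111, 109, 109, 107, 108, 108, 110, 111, 109, 109, 108, 107, 105, 91, 63, 54, 51, 55, 54, 53, 55, 57, 54, 54, 56]
62 [59, 54, 53, 59, 52, 73, 102, 113, 109, 107, 108, 108, 107, 107, 107, 106, 108, 106, 106, 108, 107, 106, 107, 111, 108, 107, 107, 110, 109, 110, 111, 108, 108, 104, 90,
[... 372 characters left out ...]
6, 52, 58, 55, 54, 56, 54, 53, 53, 52, 55, 53, 56, 56, 49, 52]
68 [49, 54, 52, 52, 53, 52, 52, 55, 55, 57, 58, 57, 66, 87, 106, 117, 123, 127, 129, 134, 133, 132, 129, 131, 126, 126, 122, 115, 108, 103, 90, 72, 58, 54, 52, 53, 55, 55, 51, 53, 52, 56, 52, 56, 52, 48]
70 [51, 53, 52, 50, 51, 55, 51, 51, 54, 56, 53, 80, 100, 111, 120, 125, 129, 131, 136, 139, 139, 139, 138, 135, 133, 131, 129, 124, 119, 109, 106, 95, 76, 62, 50, 51, 55, 53, 56, 56, 55, 58, 57, 53, 50, 53]
72 [106, 103, 103, 101, 103, 101, 100, 103, 109, 104, 100, 99, 108, 118, 126, 131, 131, 135, 142, 145, 147, 145, 143, 138, 137, 134, 129, 127, 120, 117, 109, 99, 89, 84, 97, 106, 107, 109, 108, 108, 107, 105, 107, 100, 81, 68]
```

Emit:
{"api": "arm_command", "payload": {
  "rows": [0.003,-0.0007,0,0,0,0,0,0.0025,0,0,0,0,0,0,0.0015,0,0,0,0,0,0,0.0015,0,0,0,0,0,0,0.0015,0,0,0,0,0,0,0.0015,0,0,0,0,0,0,0.0015,0,0,0,0,0,0,0.0015,0,0,0,0,0,0,0,0,0,0,0,0,0,0,0,0,0,0,0,0]
}}

```text
t: 10.95
position: [0.571, 0.1775, 0.11]
tcp_rot: [-3.142, -0.0, 1.346]
force: [-1.2, -3.9, -3.4]
finger_gap: 0.397
```

```bash
python3 st.py
```

```text
t 11.0 from home mm: ys -6.9 xs -1.0 z 39.2 yawerr -0.14 rp [-179.99    0.  ] F ys -3.5 xs 0.6 z -3.4 M -0.011 -0.438 0.027
```

Emit:
{"api": "arm_command", "payload": {
  "rows": [0.002,0,0,0,0,0,0,0.002,0,0,0,0,0,0,0.002,0,0,0,0,0,0,0.002,0,0,0,0,0,0,0.002,0,0,0,0,0,0,0.002,0,0,0,0,0,0,0,0,0,0,0,0,0,0,0,0,0,0,0,0]
}}

```text
t: 11.67
position: [0.5736, 0.1891, 0.11]
tcp_rot: [-3.141, 0.001, 1.346]
force: [-0.4, -6.2, -3.7]
finger_gap: 0.392
```

```bash
python3 st.py;python3 held.py
```

```text
t 11.72 from home mm: ys 4.9 xs -0.9 z 39.2 yawerr -0.14 rp [-1.7999e+02  3.0000e-02] F ys -5.9 xs -0.9 z -3.1 M 0.069 -0.747 0.03
n 5762 4939 tube fit [-0.0007 -0.0219  0.0011 -0.0063] joint fit [-0.0011 -0.0048  0.0122 -0.4602] pin tip x [0.1001 0.1002 0.1002 0.1002 0.1004]
tube end x [0.0995 0.1   ]
11.7167 [0.5736 0.189  0.11  ] [-3.1414e+00  6.0000e-04  1.3458e+00] F [-2.18 -5.58 -3.1 ] M [-0.713  0.232  0.03 ]
```

Emit:
{"api": "arm_command", "payload": {
  "rows": [0.002,0,0,0,0,0,0,0.002,0,0,0,0,0,0,0.002,0,0,0,0,0,0,0,0,0,0,0,0,0,0,0,0,0,0,0,0]
}}

```text
t: 12.18
position: [0.5749, 0.1947, 0.11]
tcp_rot: [-3.141, 0.001, 1.346]
force: [-1.7, -5.3, -1.9]
finger_gap: 0.398
```

```bash
python3 st.py; python3 st.py
```

```text
t 12.23 from home mm: ys 10.7 xs -0.9 z 39.1 yawerr -0.14 rp [-1.7998e+02  6.0000e-02] F ys -6.7 xs -0.6 z -2.6 M 0.074 -0.881 0.048
t 12.28 from home mm: ys 10.7 xs -1.0 z 39.1 yawerr -0.14 rp [-1.7998e+02  6.0000e-02] F ys -6.3 xs 0.0 z -3.1 M 0.018 -0.923 0.033
```

Emit:
{"api": "arm_command", "payload": {
  "rows": [0,0,0.002,0,0,0,0,0,0,0.003,0,0,0,0,0,0,0.003,0,0,0,0,0,0,0.003,0,0,0,0,0,0,0.002,0,0,0,0,0,0,0,0,0,0,0]
}}

```text
t: 12.78
position: [0.5752, 0.1946, 0.097]
tcp_rot: [3.141, 0.0, 1.345]
force: [-1.3, -7.2, -1.8]
finger_gap: 0.392
```

```bash
python3 st.py; python3 st.py; python3 held.py
```

```text
t 12.83 from home mm: ys 10.8 xs -0.5 z 26.3 yawerr -0.16 rp [1.7996e+02 3.0000e-02] F ys -7.4 xs 1.0 z -1.9 M -0.141 -0.869 -0.086
t 12.88 from home mm: ys 10.8 xs -0.6 z 26.3 yawerr -0.16 rp [1.7996e+02 3.0000e-02] F ys -7.4 xs 2.5 z -2.4 M -0.096 -0.874 -0.002
n 5760 366 tube fit [-0.0007 -0.0219  0.0015 -0.0087] joint fit [-0.0007 -0.022   0.0011 -0.0068] pin tip x [0.1091 0.1091 0.1091 0.1091 0.1092]
tube end x [0.0604 0.0605]
12.8833 [0.5752 0.1946 0.0971] [3.1410e+00 6.0000e-04 1.3454e+00] F [ 0.85 -7.75 -2.41] M [-0.874  0.099 -0.002]
```

Emit:
{"api": "arm_command", "payload": {
  "rows": [0,0,0.002,0,0,0,0,0,0,0.002,0,0,0,0,0,0,0.002,0,0,0,0,0,0,0.002,0,0,0,0,0,0,0,0,0,0,0,0,0,0,0,0,0,0]
}}

```text
t: 13.43
position: [0.5753, 0.1946, 0.0892]
tcp_rot: [3.141, 0.0, 1.345]
force: [-1.2, -6.3, -2.7]
finger_gap: 0.391
```

```bash
python3 st.py; python3 st.py
```

```text
t 13.48 from home mm: ys 10.8 xs -0.5 z 18.4 yawerr -0.16 rp [1.7996e+02 3.0000e-02] F ys -6.3 xs 0.9 z -1.6 M -0.105 -0.897 -0.07
t 13.53 from home mm: ys 10.8 xs -0.5 z 18.4 yawerr -0.16 rp [1.7996e+02 3.0000e-02] F ys -5.9 xs 0.6 z -2.9 M -0.113 -0.864 -0.038
```

Emit:
{"api": "arm_command", "payload": {
  "rows": [0,0,0.002,0,0,0,0,0,0,0.002,0,0,0,0,0,0,0.002,0,0,0,0,0,0,0.002,0,0,0,0,0,0,0,0,0,0,0,0,0,0,0,0,0,0]
}}

```text
t: 14.03
position: [0.5753, 0.1946, 0.0812]
tcp_rot: [3.141, 0.001, 1.346]
force: [0.0, -6.1, -2.4]
finger_gap: 0.397
```

```bash
python3 st.py; python3 st.py; python3 held.py
```

```text
t 14.08 from home mm: ys 10.8 xs -0.5 z 10.4 yawerr -0.16 rp [1.7996e+02 3.0000e-02] F ys -6.5 xs 1.7 z -2.3 M -0.135 -0.907 -0.033
t 14.13 from home mm: ys 10.8 xs -0.5 z 10.4 yawerr -0.16 rp [1.7995e+02 3.0000e-02] F ys -6.8 xs 1.8 z -2.6 M -0.163 -0.846 -0.054
n 5764 118 tube fit [-0.0007 -0.0219  0.0014 -0.0108] joint fit [-0.0007 -0.0219  0.0014 -0.0108] pin tip x [0.0659 0.0659 0.0659 0.066  0.066 ]
tube end x [0.0604 0.0605]
14.1333 [0.5753 0.1946 0.0812] [3.1408e+00 6.0000e-04 1.3455e+00] F [ 0.28 -7.02 -2.56] M [-0.862  0.028 -0.054]
```

Emit:
{"api": "arm_command", "payload": {
  "rows": [0,0,0.0015,0,0,0,0,0,0,0.0015,0,0,0,0,0,0,0.0015,0,0,0,0,0,0,0.0015,0,0,0,0,0,0,0,0,0,0,0,0,0,0,0,0,0,0]
}}

```text
t: 14.68
position: [0.5748, 0.1949, 0.0746]
tcp_rot: [-3.141, 0.001, 1.346]
force: [-1.0, -4.3, -7.0]
finger_gap: 0.395
```

```bash
python3 st.py; python3 st.py
```

```text
t 14.73 from home mm: ys 10.9 xs -1.1 z 3.9 yawerr -0.13 rp [-1.7996e+02  4.0000e-02] F ys -4.9 xs 0.6 z -6.0 M -0.076 -0.92 -0.061
t 14.78 from home mm: ys 10.9 xs -1.1 z 4.0 yawerr -0.13 rp [-1.7996e+02  4.0000e-02] F ys -5.4 xs 0.4 z -5.9 M -0.063 -0.911 -0.047
```

Emit:
{"api": "arm_command", "payload": {
  "rows": [0,0,0.001,0,0,0,0,0,0,0.001,0,0,0,0,0,0,0,0,0,0,0,0,0,0,0,0,0,0]
}}

```text
t: 15.12
position: [0.575, 0.1951, 0.0732]
tcp_rot: [3.141, -0.0, 1.346]
force: [-3.1, -4.7, -3.4]
finger_gap: 0.391
```

```bash
python3 st.py; python3 st.py
```

```text
t 15.17 from home mm: ys 11.1 xs -0.9 z 2.5 yawerr -0.14 rp [ 1.7999e+02 -1.0000e-02] F ys -4.4 xs -0.5 z -2.4 M 0.126 -0.637 0.051
t 15.22 from home mm: ys 11.1 xs -0.9 z 2.4 yawerr -0.13 rp [ 1.7999e+02 -1.0000e-02] F ys -5.8 xs -0.9 z -2.0 M 0.121 -0.735 0.01
```

Emit:
{"api": "arm_command", "payload": {
  "rows": [0,0,0.001,0,0,0,0,0,0,0.001,0,0,0,0,0,0,0,0,0,0,0,0,0,0,0,0,0,0]
}}

```text
t: 15.55
position: [0.5752, 0.195, 0.0713]
tcp_rot: [3.141, -0.0, 1.346]
force: [-0.7, -4.8, -1.5]
finger_gap: 0.393
```

```bash
python3 st.py; python3 st.py; python3 held.py
```

```text
t 15.6 from home mm: ys 11.1 xs -0.6 z 0.5 yawerr -0.14 rp [ 1.7996e+02 -2.0000e-02] F ys -5.6 xs -0.5 z -1.8 M -0.042 -0.613 -0.048
t 15.65 from home mm: ys 11.1 xs -0.7 z 0.5 yawerr -0.15 rp [ 1.7996e+02 -2.0000e-02] F ys -5.5 xs 0.6 z -1.2 M -0.136 -0.573 0.011
n 5767 0 tube fit [-0.0007 -0.0219  0.0021 -0.0158] joint fit [-0.0007 -0.0219  0.0021 -0.0158] pin tip x []
tube end x [0.0604 0.0605]
15.65 [0.5752 0.195  0.0713] [ 3.1409e+00 -3.0000e-04  1.3457e+00] F [-0.62 -5.48 -1.2 ] M [-0.589 -0.006  0.011]
```

Emit:
{"api": "arm_command", "payload": {
  "rows": [0,0,0,0,-0.35,0,0,0,0,0,0,-0.35,0,0,-0.0015,0,0,0,0,0,0,-0.0015,0,0,0,0,0,0,0,0,0,0,0,0,0,0,0,0,0,0,0,0]
}}

```text
t: 16.2
position: [0.5743, 0.1919, 0.0711]
tcp_rot: [3.142, 0.012, 1.346]
force: [-0.4, -5.6, -1.9]
finger_gap: 0.393
```

```bash
python3 st.py; python3 st.py; python3 held.py
```

```text
t 16.25 from home mm: ys 8.0 xs -0.8 z 0.3 yawerr -0.15 rp [180.    0.7] F ys -4.5 xs 0.4 z -1.3 M -0.051 -0.563 -0.121
t 16.3 from home mm: ys 8.0 xs -0.9 z 0.3 yawerr -0.15 rp [180.    0.7] F ys -4.1 xs 0.6 z -1.7 M -0.115 -0.507 -0.043
n 5770 241 tube fit [-0.0006 -0.0219  0.0001 -0.0146] joint fit [-0.0006 -0.0219 -0.0001 -0.0147] pin tip x [0.0679 0.0679 0.0679 0.068  0.068 ]
tube end x [0.0604 0.0604]
16.3 [0.5743 0.192  0.0711] [3.1415 0.0122 1.3457] F [-0.29 -4.14 -1.7 ] M [-0.52  -0.001 -0.043]
```

Emit:
{"api": "arm_command", "payload": {
  "rows": [-0.001,0,0,0,0,0,0,-0.001,0,0,0,0,0,0,-0.001,0,0,0,0,0,0,0,0,0,0,0,0,0,0,0,0,0,0,0,0]
}}

```text
t: 16.77
position: [0.5736, 0.1891, 0.071]
tcp_rot: [-3.141, 0.012, 1.346]
force: [-0.8, -3.9, -2.8]
finger_gap: 0.389
```

```bash
python3 st.py; python3 st.py
```

```text
t 16.82 from home mm: ys 5.0 xs -0.9 z 0.3 yawerr -0.14 rp [-180.     0.7] F ys -4.6 xs 0.7 z -2.3 M -0.123 -0.455 -0.047
t 16.87 from home mm: ys 5.1 xs -0.9 z 0.3 yawerr -0.14 rp [180.    0.7] F ys -4.3 xs 0.1 z -1.8 M -0.076 -0.456 -0.064
```

Emit:
{"api": "arm_command", "payload": {
  "rows": [-0.001,0,0,0,0,0,0,-0.001,0,0,0,0,0,0,-0.001,0,0,0,0,0,0,-0.001,0,0,0,0,0,0,0,0,0,0,0,0,0,0,0,0,0,0,0,0]
}}

```text
t: 17.37
position: [0.5727, 0.1852, 0.0711]
tcp_rot: [-3.141, 0.012, 1.346]
force: [0.1, -3.8, -2.2]
finger_gap: 0.395
```

```bash
python3 st.py; python3 st.py; python3 held.py
```

```text
t 17.42 from home mm: ys 1.0 xs -1.0 z 0.3 yawerr -0.14 rp [-179.99    0.71] F ys -3.5 xs -0.2 z -2.4 M -0.068 -0.373 -0.053
t 17.47 from home mm: ys 1.1 xs -1.0 z 0.3 yawerr -0.14 rp [-179.99    0.7 ] F ys -3.0 xs 0.3 z -2.9 M -0.06 -0.377 -0.049
n 5759 1067 tube fit [-0.0007 -0.0219  0.0009 -0.0121] joint fit [-0.0007 -0.0219  0.0015 -0.0118] pin tip x [0.0801 0.0801 0.0801 0.0801 0.0801]
tube end x [0.0794 0.0795]
17.4667 [0.5727 0.1852 0.0711] [-3.1415  0.0123  1.3459] F [-0.42 -3.03 -2.92] M [-0.381  0.025 -0.049]
```

Emit:
{"api": "arm_command", "payload": {
  "rows": [-0.0005,0,0,0,0,0,0,-0.0005,0,0,0,0,0,0,0,0,0,0,0,0,0,0,0,0,0,0,0,0]
}}

```text
t: 17.85
position: [0.5725, 0.1843, 0.0712]
tcp_rot: [-3.142, 0.012, 1.346]
force: [-0.4, -3.5, -2.4]
finger_gap: 0.393
```

```bash
python3 st.py; python3 st.py; python3 st.py
```

```text
t 17.9 from home mm: ys 0.1 xs -0.9 z 0.3 yawerr -0.14 rp [-180.     0.7] F ys -3.1 xs 0.3 z -2.9 M -0.073 -0.303 -0.001
t 17.95 from home mm: ys 0.1 xs -0.9 z 0.4 yawerr -0.14 rp [-180.     0.7] F ys -3.3 xs 0.7 z -2.6 M -0.07 -0.303 0.049
t 18.0 from home mm: ys 0.1 xs -1.0 z 0.3 yawerr -0.14 rp [-180.     0.7] F ys -1.5 xs 0.7 z -1.9 M -0.014 -0.291 -0.049
```

Emit:
{"api": "arm_command", "payload": {
  "rows": [-0.0005,0,0,0,0,0,0,0,0,0,0,0,0,0,0,0,0,0,0,0,0]
}}

```text
t: 18.25
position: [0.5724, 0.1841, 0.0712]
tcp_rot: [3.141, 0.012, 1.346]
force: [-0.9, 0.3, -3.5]
finger_gap: 0.396
```

```bash
python3 st.py; python3 st.py; python3 st.py
```

```text
t 18.3 from home mm: ys -0.2 xs -1.0 z 0.4 yawerr -0.13 rp [180.     0.68] F ys 0.7 xs -0.7 z -3.2 M -0.052 0.024 -0.019
t 18.35 from home mm: ys -0.2 xs -1.0 z 0.4 yawerr -0.13 rp [180.     0.68] F ys -0.6 xs -0.3 z -2.5 M -0.04 0.073 -0.031
t 18.4 from home mm: ys -0.2 xs -0.9 z 0.4 yawerr -0.13 rp [179.99   0.68] F ys -0.4 xs -0.3 z -3.5 M 0.018 0.086 -0.04
```

Emit:
{"api": "arm_command", "payload": {
  "rows": [-0.0004,0,0,0,0,0,0,0,0,0,0,0,0,0,0,0,0,0,0,0,0]
}}

```text
t: 18.65
position: [0.5724, 0.1838, 0.0712]
tcp_rot: [3.141, 0.011, 1.346]
force: [1.6, 2.8, -3.8]
finger_gap: 0.395
```

```bash
python3 st.py; python3 st.py; python3 st.py
```

```text
t 18.7 from home mm: ys -0.4 xs -1.0 z 0.4 yawerr -0.13 rp [179.99   0.66] F ys 3.6 xs 0.4 z -4.1 M -0.007 0.627 0.005
t 18.75 from home mm: ys -0.4 xs -0.9 z 0.4 yawerr -0.13 rp [179.99   0.66] F ys 4.1 xs 0.1 z -3.8 M -0.029 0.701 -0.033
t 18.8 from home mm: ys -0.4 xs -1.0 z 0.4 yawerr -0.13 rp [179.99   0.66] F ys 4.6 xs 0.3 z -3.9 M -0.015 0.77 0.004
```

Emit:
{"api": "arm_command", "payload": {
  "rows": [0.0003,0,0,0,0,0,0,0,0,0.0005,0,0,0,0,0,0,0.0005,0,0,0,0,0,0,0.0005,0,0,0,0,0,0,0,0,0,0,0,0,0,0,0,0,0,0]
}}

```text
t: 19.3
position: [0.5724, 0.1837, 0.0698]
tcp_rot: [3.141, 0.012, 1.346]
force: [0.2, 4.2, -0.8]
finger_gap: 0.394
```

```bash
python3 st.py; python3 st.py; python3 st.py; python3 held.py
```

```text
t 19.35 from home mm: ys -0.4 xs -0.9 z -1.0 yawerr -0.13 rp [179.99   0.69] F ys 3.9 xs -0.5 z -0.3 M 0.086 0.496 -0.054
t 19.4 from home mm: ys -0.5 xs -0.9 z -1.0 yawerr -0.14 rp [179.99   0.69] F ys 4.6 xs -0.5 z -0.9 M 0.054 0.521 -0.089
t 19.45 from home mm: ys -0.5 xs -0.9 z -1.1 yawerr -0.14 rp [179.99   0.69] F ys 4.0 xs -1.6 z -0.3 M 0.104 0.503 -0.12
n 5736 1283 tube fit [-0.0007 -0.022   0.0017  0.0048] joint fit [-0.0008 -0.0221  0.0033  0.0062] pin tip x [0.0817 0.0817 0.0817 0.0817 0.0817]
tube end x [0.081 0.081]
19.45 [0.5724 0.1837 0.0697] [3.1414 0.0121 1.3459] F [-0.65  4.2  -0.32] M [ 0.514 -0.009 -0.12 ]
```

Emit:
{"api": "arm_command", "payload": {
  "rows": [0.0003,0,0,0,0.4,0,0,0,0,0,0,0.4,0,0,0,0,0,0,0,0,0,0,0,0,0,0,0,0]
}}

```text
t: 19.83
position: [0.5725, 0.184, 0.0697]
tcp_rot: [3.141, -0.002, 1.346]
force: [-0.6, 4.7, -0.0]
finger_gap: 0.392
```

```bash
python3 st.py; python3 st.py; python3 st.py; python3 held.py
```

```text
t 19.88 from home mm: ys -0.2 xs -0.9 z -1.1 yawerr -0.14 rp [ 1.7999e+02 -1.2000e-01] F ys 5.2 xs -0.6 z -0.5 M 0.008 0.461 -0.013
t 19.93 from home mm: ys -0.2 xs -0.9 z -1.1 yawerr -0.14 rp [ 1.7999e+02 -1.2000e-01] F ys 4.3 xs 0.3 z -0.5 M 0.04 0.445 -0.049
t 19.98 from home mm: ys -0.2 xs -0.9 z -1.1 yawerr -0.14 rp [ 1.7999e+02 -1.2000e-01] F ys 5.2 xs -0.5 z 0.7 M 0.107 0.461 -0.016
n 5722 1306 tube fit [-0.0007 -0.022   0.002   0.0173] joint fit [-0.0008 -0.0218  0.0033  0.0117] pin tip x [0.0817 0.0817 0.0817 0.0817 0.0818]
tube end x [0.0813 0.0813]
19.9833 [0.5725 0.184  0.0697] [ 3.1414e+00 -2.0000e-03  1.3459e+00] F [0.63 5.15 0.72] M [ 0.474  0.003 -0.016]
```

Emit:
{"api": "arm_command", "payload": {
  "rows": [0.0005,0,0,0,0,0,0,0.0005,0,0,0,0,0,0,0,0,0,0,0.4,0,0,0,0,0,0,0.4,0,0,0,0,0,0,0,0,0,0,0,0,0,0,0,0]
}}

```text
t: 20.53
position: [0.5724, 0.1846, 0.0694]
tcp_rot: [-3.141, -0.015, 1.346]
force: [-0.3, -1.0, -4.5]
finger_gap: 0.398
```

```bash
python3 st.py; python3 st.py; python3 st.py; python3 held.py
```

```text
t 20.58 from home mm: ys 0.4 xs -1.1 z -1.4 yawerr -0.14 rp [-179.95   -0.86] F ys -0.3 xs 0.3 z -4.8 M -0.039 -0.417 -0.009
t 20.63 from home mm: ys 0.4 xs -1.1 z -1.4 yawerr -0.15 rp [-179.96   -0.86] F ys -1.2 xs 0.2 z -4.6 M -0.009 -0.483 0.003
t 20.68 from home mm: ys 0.5 xs -1.1 z -1.3 yawerr -0.14 rp [-179.96   -0.86] F ys -1.9 xs 0.8 z -3.8 M -0.009 -0.459 -0.058
n 5721 1332 tube fit [-0.0007 -0.0219  0.0018  0.0103] joint fit [-0.0008 -0.0217  0.0029  0.0033] pin tip x [0.0814 0.0814 0.0814 0.0814 0.0814]
tube end x [0.0812 0.0813]
20.6833 [0.5724 0.1847 0.0695] [-3.1409 -0.015   1.3458] F [ 0.34 -1.98 -3.79] M [-0.45   0.092 -0.058]
```

Emit:
{"api": "arm_command", "payload": {
  "rows": [0,0,0.0005,0,0,0,0,0,0,0.0005,0,0,0,0,0,0,0,0,0,0,0,0,0,0,0,0,0,0]
}}

```text
t: 21.07
position: [0.5725, 0.1849, 0.0686]
tcp_rot: [-3.141, -0.015, 1.346]
force: [-1.2, -2.9, -4.0]
finger_gap: 0.393
```

```bash
python3 st.py; python3 st.py; python3 held.py
```

```text
t 21.12 from home mm: ys 0.7 xs -1.0 z -2.2 yawerr -0.14 rp [-179.98   -0.89] F ys -2.9 xs -0.5 z -4.2 M 0.05 -0.528 0.071
t 21.17 from home mm: ys 0.7 xs -1.0 z -2.2 yawerr -0.14 rp [-179.99   -0.89] F ys -3.1 xs -1.2 z -4.2 M 0.046 -0.528 -0.012
n 5736 1314 tube fit [-0.0008 -0.0219  0.003  -0.0001] joint fit [-0.0008 -0.0217  0.0037 -0.0045] pin tip x [0.0813 0.0813 0.0813 0.0813 0.0814]
tube end x [0.081  0.0811]
21.1667 [0.5726 0.1849 0.0686] [-3.1413 -0.0155  1.3459] F [-1.86 -2.73 -4.2 ] M [-0.505  0.162 -0.012]
```

Emit:
{"api": "arm_command", "payload": {
  "rows": [0,0,0.0005,0,0,0,0,0,0,0,0,0,0,0,0,0,0,0,0,0,0]
}}

```text
t: 21.47
position: [0.5727, 0.185, 0.0684]
tcp_rot: [3.141, -0.016, 1.346]
force: [-2.1, -2.9, -0.6]
finger_gap: 0.394
```

```bash
python3 st.py; python3 st.py; python3 held.py
```

```text
t 21.52 from home mm: ys 0.8 xs -0.9 z -2.4 yawerr -0.14 rp [179.99  -0.9 ] F ys -3.1 xs -1.4 z -0.8 M 0.219 -0.619 0.013
t 21.57 from home mm: ys 0.8 xs -0.9 z -2.5 yawerr -0.14 rp [179.99  -0.9 ] F ys -3.5 xs -1.3 z -1.5 M 0.268 -0.642 -0.077
n 5731 1331 tube fit [-0.0007 -0.022   0.0013  0.0014] joint fit [-0.0009 -0.0219  0.0047 -0.0013] pin tip x [0.0813 0.0813 0.0814 0.0814 0.0814]
tube end x [0.081 0.081]
21.5667 [0.5727 0.1849 0.0683] [ 3.1414 -0.0157  1.3458] F [-2.06 -3.12 -1.46] M [-0.567  0.403 -0.077]
```

Emit:
{"api": "arm_command", "payload": {
  "rows": [0,0,-0.0002,0,-0.4,0,0,0,0,0,0,-0.4,0,0,0,0,0,0,0,0,0,0,0,0,0,0,0,0]
}}

```text
t: 21.95
position: [0.5728, 0.1851, 0.0683]
tcp_rot: [3.141, -0.002, 1.346]
force: [-1.0, -2.8, -2.1]
finger_gap: 0.393
```

```bash
python3 st.py; python3 st.py; python3 held.py
```

```text
t 22.0 from home mm: ys 1.0 xs -0.8 z -2.4 yawerr -0.13 rp [ 1.7998e+02 -1.2000e-01] F ys -1.9 xs -0.4 z -2.3 M 0.116 -0.301 0.009
t 22.05 from home mm: ys 0.9 xs -0.8 z -2.5 yawerr -0.14 rp [ 1.7999e+02 -1.1000e-01] F ys -3.5 xs -0.6 z -2.0 M 0.059 -0.313 0.08
n 5770 1319 tube fit [-0.0007 -0.0219  0.0016 -0.0121] joint fit [-0.0008 -0.022   0.0031 -0.0095] pin tip x [0.0805 0.0805 0.0805 0.0805 0.0805]
tube end x [0.0802 0.0802]
22.05 [0.5728 0.185  0.0683] [ 3.1414e+00 -1.9000e-03  1.3459e+00] F [-1.33 -3.25 -2.04] M [-0.292  0.127  0.08 ]
```

Emit:
{"api": "arm_command", "payload": {
  "rows": [-0.0004,0,0,0,0,0,0,-0.0004,0,0,0,0,0,0,0,0,0,0,0,0,0,0,0,0,0,0,0,0]
}}

```text
t: 22.43
position: [0.5726, 0.1844, 0.0684]
tcp_rot: [3.141, -0.002, 1.346]
force: [-0.7, -2.1, -2.0]
finger_gap: 0.39
```

```bash
python3 st.py; python3 st.py; python3 held.py
```

```text
t 22.48 from home mm: ys 0.1 xs -0.9 z -2.4 yawerr -0.14 rp [ 1.7999e+02 -1.2000e-01] F ys -0.1 xs 0.1 z -2.3 M -0.026 -0.025 0.019
t 22.53 from home mm: ys 0.1 xs -0.9 z -2.4 yawerr -0.14 rp [ 1.7999e+02 -1.2000e-01] F ys -1.4 xs 0.1 z -3.6 M -0.051 -0.018 0.064
n 5753 1406 tube fit [-0.0007 -0.022   0.001  -0.0094] joint fit [-0.0008 -0.022   0.0041 -0.009 ] pin tip x [0.0813 0.0816 0.0816 0.0816 0.0817]
tube end x [0.0809 0.081 ]
22.5333 [0.5725 0.1843 0.0684] [ 3.1415e+00 -2.0000e-03  1.3459e+00] F [-0.21 -1.36 -3.65] M [-0.029 -0.046  0.064]
```

Emit:
{"api": "arm_command", "payload": {
  "rows": [0,0,0.0003,0,-0.4,0,0,-0.0002,0,0.0003,0,-0.3,0,0,0,0,0,0,0,0,0,0,0,0,0,0,0,0]
}}

```text
t: 22.92
position: [0.5725, 0.1841, 0.0677]
tcp_rot: [3.142, 0.011, 1.346]
force: [0.0, -1.1, -3.7]
finger_gap: 0.398
```

```bash
python3 st.py; python3 st.py; python3 held.py
```

```text
t 22.97 from home mm: ys -0.2 xs -0.9 z -3.1 yawerr -0.14 rp [180.     0.59] F ys -1.1 xs -0.2 z -3.6 M -0.05 0.033 -0.038
t 23.02 from home mm: ys -0.2 xs -0.9 z -3.1 yawerr -0.14 rp [180.     0.59] F ys -0.4 xs 0.5 z -3.4 M -0.096 0.062 0.047
n 5777 1452 tube fit [-0.0007 -0.022   0.0027 -0.0133] joint fit [-0.0008 -0.0222  0.0036 -0.0076] pin tip x [0.0812 0.0812 0.0812 0.0812 0.0812]
tube end x [0.0807 0.0808]
23.0167 [0.5725 0.1841 0.0677] [3.1415 0.0103 1.3459] F [ 0.42 -0.46 -3.38] M [ 0.039 -0.107  0.047]
```

Emit:
{"api": "arm_command", "payload": {
  "rows": [0,0,0,0,0,0,0,0,0,0,0,0,0,0,0,0,0,0,0,0,0,0,0,0,0,0,0,0],
  "newtons": 20
}}

```text
t: 23.4
position: [0.5725, 0.184, 0.0677]
tcp_rot: [3.142, 0.01, 1.346]
force: [1.2, -0.3, -4.6]
finger_gap: 0.393
```

```bash
python3 st.py; python3 st.py; python3 held.py
```

```text
t 23.45 from home mm: ys -0.2 xs -0.9 z -3.1 yawerr -0.14 rp [180.    0.6] F ys 0.5 xs 1.6 z -4.2 M -0.175 0.17 0.029
t 23.5 from home mm: ys -0.2 xs -0.9 z -3.1 yawerr -0.14 rp [180.    0.6] F ys -0.7 xs 1.1 z -4.4 M -0.167 0.161 0.03
n 5780 1465 tube fit [-0.0007 -0.0219  0.0003 -0.016 ] joint fit [-0.0008 -0.0221  0.0045 -0.0092] pin tip x [0.0815 0.0816 0.0816 0.0816 0.0816]
tube end x [0.0807 0.0808]
23.5 [0.5725 0.184  0.0677] [3.1416 0.0104 1.3458] F [ 0.89 -0.94 -4.42] M [ 0.12  -0.199  0.03 ]
```

Emit:
{"api": "arm_command", "payload": {
  "rows": [0,0,0.0003,0,0,0,0,0,0,0.0003,0,0,0,0,0,0,0,0,0,0,0,0,0,0,0,0,0,0]
}}

```text
t: 23.88
position: [0.5725, 0.184, 0.0674]
tcp_rot: [3.141, 0.01, 1.346]
force: [-0.4, -1.2, -0.7]
finger_gap: 0.393
```

```bash
python3 st.py; python3 st.py; python3 held.py
```

```text
t 23.93 from home mm: ys -0.2 xs -0.9 z -3.3 yawerr -0.14 rp [179.97   0.59] F ys -0.4 xs -0.5 z -0.5 M -0.017 0.11 0.008
t 23.98 from home mm: ys -0.2 xs -0.9 z -3.4 yawerr -0.14 rp [179.98   0.59] F ys -0.6 xs -1.3 z -0.3 M 0.071 0.096 0.027
n 5759 1467 tube fit [-0.0006 -0.0219 -0.0008 -0.0136] joint fit [-0.0008 -0.0222  0.0042 -0.0065] pin tip x [0.0815 0.0816 0.0816 0.0816 0.0816]
tube end x [0.0808 0.0809]
23.9833 [0.5725 0.184  0.0674] [3.1413 0.0103 1.3458] F [-1.4  -0.35 -0.25] M [0.109 0.048 0.027]
```

Emit:
{"api": "arm_command", "payload": {
  "rows": [0,0,0.0004,0,0,0,0,0,0,0,0,0,0,0,0,0,0,0,0,0,0]
}}

```text
t: 24.28
position: [0.5726, 0.184, 0.0673]
tcp_rot: [3.141, 0.01, 1.346]
force: [-1.7, 0.4, 5.7]
finger_gap: 0.393
```

```bash
python3 st.py; python3 st.py; python3 held.py
```

```text
t 24.33 from home mm: ys -0.1 xs -0.8 z -3.5 yawerr -0.14 rp [179.96   0.59] F ys -1.0 xs -1.4 z 5.8 M 0.315 -0.009 -0.057
t 24.38 from home mm: ys -0.2 xs -0.8 z -3.5 yawerr -0.14 rp [179.96   0.59] F ys -1.0 xs -2.1 z 5.7 M 0.286 0.001 -0.04
n 5769 1457 tube fit [-0.0007 -0.022   0.0014 -0.0127] joint fit [-0.0009 -0.0222  0.0046 -0.0056] pin tip x [0.0812 0.0812 0.0812 0.0812 0.0812]
tube end x [0.0807 0.0808]
24.3833 [0.5726 0.184  0.0673] [3.141  0.0102 1.3458] F [-2.26 -0.53  5.73] M [ 0.065  0.279 -0.04 ]
```

Emit:
{"api": "arm_command", "payload": {
  "rows": [0,0,-0.0003,0,0,0,0,0,0,0,0,0,0,0,0,0,0,0,0,0,44,0,0,0,0,0,0,50,0,0,0,0,0,0,60,0,0,0,0,0,0,75,0,0,0,0,0,0,80,0,0,0,0,0,0,80]
}}

```text
t: 25.1
position: [0.5724, 0.184, 0.067]
tcp_rot: [-3.142, 0.01, 1.346]
force: [-0.8, 0.0, -0.3]
finger_gap: 0.801
```

```bash
python3 st.py; python3 st.py; python3 held.py
```

```text
t 25.15 from home mm: ys -0.2 xs -0.9 z -3.8 yawerr -0.14 rp [-179.99    0.6 ] F ys 0.3 xs 0.4 z -0.2 M -0.056 -0.001 -0.005
t 25.2 from home mm: ys -0.2 xs -0.9 z -3.8 yawerr -0.14 rp [-180.     0.6] F ys 0.2 xs 0.5 z -0.6 M 0.016 0.008 0.044
n 5798 1478 tube fit [-0.0007 -0.0223  0.0027 -0.014 ] joint fit [-0.0008 -0.0226  0.0042 -0.006 ] pin tip x [0.0815 0.0816 0.0816 0.0816 0.0816]
tube end x [0.0808 0.0809]
25.2 [0.5725 0.184  0.067 ] [-3.1415  0.0105  1.3459] F [ 0.54  0.13 -0.61] M [0.011 0.014 0.044]
```

Emit:
{"api": "arm_command", "payload": {
  "rows": [0,0,-0.01,0,0.3,0,80,0,0,-0.02,0,0.3,0,80,0,0,-0.03,0,0,0,90,0,0,-0.03,0,0,0,100,0,0,-0.03,0,0,0,100,0,0,-0.03,0,0,0,100,-0.03,0,-0.02,0,0,0,100,-0.03,0,-0.01,0,0,0,100,-0.03,0,0,0,0,0,100,0,0,0,0,0,0,100]
}}

```text
t: 26.08
position: [0.5518, 0.0927, 0.2489]
tcp_rot: [3.139, 0.001, 1.342]
force: [-0.1, 0.4, -0.6]
finger_gap: 1.0
```

```bash
python3 - <<'E'
from m import *
for i in range(2): d=r.get_image("wrist")
print(r.observe()["position"],r.observe()["force"])
a=np.radians(77.25);tx=np.array([np.cos(a),np.sin(a)]);ty=np.array([np.sin(a),-np.cos(a)]);M=np.array([.5727,.18445])
P,uv=cloud(d); Q=np.c_[(P[:,:2]-M)@tx,(P[:,:2]-M)@ty,P[:,2]]
tb=Q[(abs(Q[:,1])<.02)&(abs(Q[:,0])<.066)&(Q[:,2]>.085)&(Q[:,2]<.12)]
print("tube y",np.percentile(tb[:,0],[.5,99.5]),"x",np.percentile(tb[:,1],[1,99]),"ridge")
for lo in(-.06,-.03,0,.03):
    t=tb[(tb[:,0]>lo)&(tb[:,0]<lo+.03)]
    if len(t): print(lo,np.percentile(t[:,2],95))
save(d,"w8",cv2.resize(d["img"][:,160:480],None,fx=1.8,fy=1.45))
E
```

```text
[0.55228485 0.09577593 0.24796813] [ 0.51968517  0.57334899 -0.59467496]
tube y [-0.06175524  0.06108133] x [-0.01829866  0.01655941] ridge
-0.06 0.10790770787064187
-0.03 0.10779445694040837
0 0.1077686330890836
0.03 0.10783423741086234
```

View pics/w8.png

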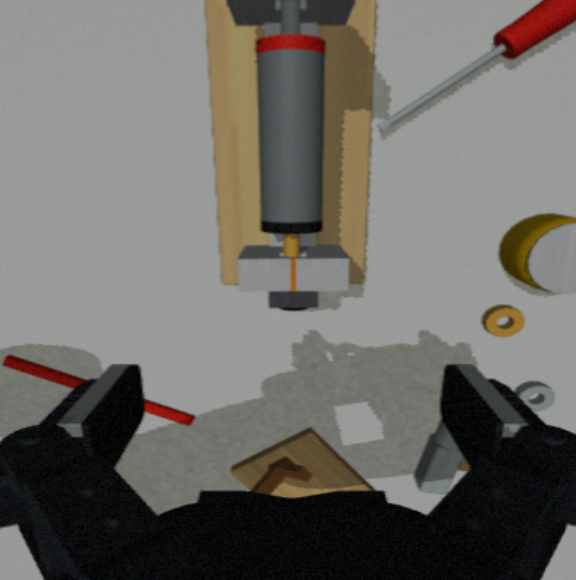

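```bash
python3 - <<'E'
from m import *
d=r.get_image("wrist")
a=np.radians(77.25);tx=np.array([np.cos(a),np.sin(a)]);ty=np.array([np.sin(a),-np.cos(a)]);M=np.array([.5727,.18445])
P,uv=cloud(d); Q=np.c_[(P[:,:2]-M)@tx,(P[:,:2]-M)@ty,P[:,2]]
tb=Q[(abs(Q[:,1])<.01)&(abs(Q[:,0])<.066)&(Q[:,2]>.09)&(Q[:,2]<.12)]
T=Q[(abs(Q[:,1])<.03)&(Q[:,0]<-.07)&(Q[:,0]>-.12)&(abs(Q[:,2]-.1067)<.003)]
print("tube",np.percentile(tb[:,0],[.3,99.7]),"short top",np.percentile(T[:,0],[.5,1,99,99.5]),np.median(T[:,1]), np.median(tb[:,1]))
print(r.observe()["t"])
E
```

```text
tube [-0.06482777  0.06530983] short top [-0.10319669 -0.10300036 -0.07946919 -0.07941887] 0.00036144179851119824 -0.00011497473456454684
26.2333
```

```bash
python3 -c "
from bench import r
print(r.sign_off())"
```

```text
the job is handed in; nothing more can be done
None
```

The roller is in the stand, released and level, and I handed the job in at about 26 s. I never needed to touch the other things on the bench.

- **Fitting:** I pressed the pin about 25 mm in against the tall cheek, with 6–7 N of spring force. I then slid the roller down until the push fell by about 1.4 N, the sign the pin had dropped into its recess. After that I eased it back until the stub met the bottom of its recess, with no more than about 5 N along the axis.
- **Settling:** While being lowered onto the recess floors, the roller tilted about 1° in the jaws. I corrected this before letting go. The highest force I read was about 7–8 N.
- **Last checks:** After release, the top of the tube is level to about 0.15 mm along its length. The tube end measures about 17.7 mm from the short cheek's face, against 18 mm when fully home. The force reading went to zero, and the arm is clear of everything.
- **Disagreements:**
  - The tube's centre measured 0.35 mm off the gap's middle towards the short cheek, where 1 mm was expected. That is within the camera's 2 mm calibration.
  - In the last script, the tube ends came out about 3–4 mm too far out at both ends. That script's height cut-off probably let in points from the pin and stub, so I used the earlier reading instead.
- **Not checked:** I didn't measure how far the pin is pushed in with the roller at rest. That it is seated rests on the force drop and on the stub being home.

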